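# Load the sole warmer and switch it on

## Task

Take the tan sole out of the sole rack and lay it fully home in the warmer's sole-shaped nest, tread down, flat, and let it go. Then switch the warmer on: push the heat knob in, turn it clockwise past its safety stop until the white pointer is at the middle orange dot, and let the knob spring back out. Do not disturb the other things on the bench.

Things in the scene. Friction and masses are not known exactly. Their poses are not given: they have to be found in the camera images.
- sole: the sole to load: right sandal sole, rigid, tan with buff top face and dark brown tread, 180 x 66 x 24 mm, about 0.15 kg. Origin: its centre (mid length, width, thickness). Own +x out of the top face (tread faces -x), +y to the toe, +z across to the inner (big toe) edge. It starts standing on its outer edge in a rack slot, +z up, origin 33 mm above the slot floor. Centre of mass near y +4, z -4 mm
- sole_back (a point): point on the sole's inner edge, uppermost while it stands in the rack, at mid thickness: sole y +20, z +24 mm (57 mm above the slot floor); a good place to take the standing sole across its 24 mm thickness. The inner edge is highest at y +40 (z +33 mm) and falls to z +13 at the waist
- sole_waist (a point): point at the middle of the sole's waist, mid thickness (sole y -24, z -8 mm); here the two edges are nearly parallel (z -30 and z +13) and 43 mm apart: the place to grip the sole across its width when it lies flat. Lying tread down, its top face is 24 mm above what it lies on
- sole_toe (a point): point on the tread face under the toe tip, at sole x -12, y +90, z +1 mm
- rack: fixed plywood sole rack, 215 mm (own x) by 206 mm (own y), floor 8 mm thick; origin under its centre, z up. Three slots along its own y, centred at x -74, 0, +74 mm, each 27 mm wide between two 5 mm strips, 150 mm long, standing 36 mm above the bench. The soles in it have toes towards rack +y and top faces towards rack +x. The tan sole may be in any slot
- warmer: fixed bench sole warmer, 270 mm (own x) by 250 mm (own y), blue-grey steel; origin under its centre on the bench, z up. Its -x half is a control deck 62 mm above the bench with the heat knob, two pilot lamps and a thermometer; its +x half carries an aluminium nest plate, 116 by 236 mm, top 80 mm above the bench, with a sole-shaped pocket 10 mm deep
- nest (a point): centre of the pocket's floor, 70 mm above the bench, at warmer x +62, y 0; axes as the warmer's. The pocket fits the sole lying tread down, toe towards warmer +y, inner edge towards warmer -x, with 2 mm of room all round and a 3 mm chamfer at the mouth. A seated sole's origin is 12 mm straight above this point, and the sole stands 14 mm proud of the plate
- nest_toe (a point): point on the pocket's floor where the toe tip's point (point sole_toe) comes when the sole is seated
- knob_top (a point): centre of the top of the heat knob's bar, on its vertical axis (warmer x -74, y +45), 106 mm above the bench when out. Black knob: a round skirt, diameter 66, whose top is 24 mm below this point, and on it a bar grip 62 long, 16 wide, 24 mm high with a white pointer line. At off the bar lies along warmer x with the pointer towards warmer +x
- knob_pointer (a point): the pointer end of the knob's bar, on its top, 31 mm from the axis
- heat_push (a joint): how far the knob is pushed in (down), m: 0 out, 0.008 fully in; a spring returns it, 8 N to start and 16 N fully in
- heat_knob (a joint): knob angle, rad, clockwise from above: 0 at the black off bar, orange dots at 0.75 (small), 1.30 (middle), 1.85 (large), end stop 2.1. While out it is stopped by the safety stop at about 0.11; it passes only when pushed in over 6 mm and must be kept in until about 0.75; then it springs out when let go, and friction (0.06 N m) keeps its angle
- black_sole: bystander: a black sole like the tan one, standing in another slot of the rack
- red_sole: bystander: a dark red sole like the tan one, standing in another slot of the rack
- insole_stack: bystander: stack of five tan insole blanks, 190 by 70 by 22 mm
- shoe_last: bystander: brown and mint shoe last, 200 mm long, 94 mm high
- rivet_tin: bystander: open grey tin of rivets, 130 by 90 by 45 mm
- tape_roll: bystander: roll of tape lying flat, diameter 100 mm, 45 mm high
- hammer: bystander: shoemaker's hammer lying down, 220 mm long
- cement_tin: bystander: yellow cement tin, diameter 80 mm, 96 mm high
There are look-alikes about, which are no part of the job. Leave any turquoise look-alike of the sole alone.

How it is judged:
By the outcome, as a careful person would: the job done as asked, in the order asked, and still so for the second after the job is handed in, with the robot touching nothing.
It also fails if it takes over 64 s, if anything falls off the work surface, if the arm or the gripper's body presses on something with over 40 N, if the wrist force passes 120 N, or if a joint passes its speed limit or range.

## Robot

A 6-joint arm with a two-finger parallel gripper is mounted at the origin on the work surface. World frame = base frame: x ahead of the robot, y to its left, z up, the work surface at z = 0. Lengths are in m, angles in rad, forces in N, time in s.
With the tool pointing down it reaches from about 0.35 to 0.85 m from the base axis. Payload 8.1 kg.
Tool frame: the origin (TCP) lies midway between the tips of the shut fingers; the grasp point (between the pads) lies 19 mm behind it; z points along the fingers, y is the line along which they close (so a half turn about z gives the same grasp; the last joint's range is limited). The gripper opens to 93 mm and grips with 3 to 60 N. Pads are 15 mm wide; open, the fingers measure 128 mm over their backs; the gripper's body (75 mm by 188 mm) begins 65 mm behind the grasp point.
Start: joints at [1.19, 0.13, 1.488, -0, 1.523, -0.085], TCP at [0.175, 0.574, 0.219] pointing down, gripper open.
Joint ranges: [-2.96, 2.96], [-0.89, 2.26], [0.02, 2.5], [-1.34, 4.48], [0, 2.73], [-2.66, 2.66]. Speed limits (rad/s): [2.39, 2.39, 2.79, 3.14, 3.14, 3.14].

## Interface

Orientations are given as a rotation vector (axis times angle).
In Python, from plant import robot, cams gives the robot as it stands. The module is installed in compiled form; this text tells all that it offers.
- The arm moves only by the tool play_rows, never from a script. Its arguments are lists of equal length, an entry for each row: "slide": the shift along the tool's x, y, z scaled (see below), a list of three; "twist": the turn, a rotation vector about the tool's x, y, z scaled (see below), a list of three. A call has exactly 8 rows; each row shifts and turns the commanded pose from where the row before left it, along the tool's axes as they then stand; what a row does not reach is not made up. The controller multiplies each number of a shift by 25 cm and each number of a turn by 60 degrees. A row lasts 1/10 s, in which the tool goes at most 50 mm and 8.59 degrees, less where a joint would pass 70% of its speed; a pose out of reach is approached as far as the arm can. A call with a number of a shift or a turn outside -1 to 1 is refused whole. A call with a gripper value outside its range is refused whole. "fingers" is the closure, from -1 (fully open) to 1 (shut), set as the call begins (left out, the last holds). The fingers move at their own pace and stop on an object; "force" is the grip in N (left out, the last holds). Time passes only in rows, so rows that do not move let the fingers close, or fill a call up. It gives the time, the measured TCP pose, the force, the opening and the grip force at its end, in the units of the state.
- robot.read_state(): the state, without advancing time (a new reading comes with each control period).
- cams.read_camera(name): name is "scene" or "top"; returns (picture, depth): 420x560x3 uint8, red, green, blue; 420x560 float32, m along the optical axis (not along the pixel's ray), 0 where there is no reading.
- cams.get_calibration(name): a dict with "fx", "fy", "cx", "cy" (pixels), "k1" (the pictures are not rectified: a ray, as slopes to the right and down, at radius r is drawn at 1 + k1 r^2 times it, then the intrinsics apply), "world_from_camera" (4x4, takes a point from camera to world coordinates). Camera axes: x right, y down, z forward; pixel columns grow to the right and rows downward; lengths in m; the calibration is good to about 2 mm. A picture is of the moment at which its call begins. get_calibration takes no time and is no camera call.
- robot.close_job(): hands the job in; it is judged then, once.
The state is a dict: "t": time; "q": joint angles; "dq": joint speeds; "joint_torque": joint torques, N m; "tool_pos": TCP position; "orientation": TCP orientation; "force": force on the tool from outside, world axes, zero at the start; "wrist_torque": the same for the moment, N m; "opening": finger opening in m; "gripper_force": force on a finger pad.
Only numpy, scipy, OpenCV 4.12 (cv2) and the standard library are available. Lean on these libraries where they do the work, as an engineer would, in place of code of your own. Each camera call takes 0.05 s, during which the arm holds its last target. There are 200 camera calls.

## Working session

There is one attempt and no reset: what is moved stays moved. The work goes in short steps, Python scripts to look and compute and a tool call to move; the robot and the scene stay as the last step left them, time stands still between calls to the robot, and variables do not carry over. Pictures are saved under pics/ and viewed, at most 10 in all, crops included, and the job is handed in when it is done.

Besides the shell and the picture viewer there is one more tool, called after "Request:" as name(argument=value, ...) on one line, values as JSON. play_rows: Moves the arm, as the interface text tells. Shifts and turns lie within -1 to 1; 1 stands for 25 cm of shift or 60 degrees of turn. Its arguments: {"type":"object","properties":{"slide":{"type":"array"},"twist":{"type":"array"},"fingers":{"type":"number"},"force":{"type":"number"}},"required":["slide","twist"]}

```bash
mkdir -p pics; cat > h.py <<'E'
import numpy as np, cv2
from plant import robot, cams
from scipy.spatial.transform import Rotation as R
def shot(n):
    im,d=cams.read_camera(n); np.savez('%s.npz'%n,im=im,d=d); return im,d
def load(n):
    z=np.load('%s.npz'%n); return z['im'],z['d']
def rays(n,uv):
    c=cams.get_calibration(n); uv=np.atleast_2d(np.array(uv,float))
    K=np.array([[c['fx'],0,c['cx']],[0,c['fy'],c['cy']],[0,0,1.]])
    p=cv2.undistortPoints(uv[:,None],K,np.array([c['k1'],0,0,0,0.]))[:,0]
    T=np.array(c['world_from_camera']); 
    return T[:3,3], np.c_[p,np.ones(len(p))]@T[:3,:3].T
def onz(n,uv,z):
    o,d=rays(n,uv); return o+d*((z-o[2])/d[:,2])[:,None]
def bydepth(n,uv,D):
    o,d=rays(n,uv); uv=np.atleast_2d(uv).astype(int); return o+d*D[uv[:,1],uv[:,0]][:,None]
def cloud(n,D):
    uv=np.stack(np.meshgrid(np.arange(560),np.arange(420)),-1).reshape(-1,2)
    o,d=rays(n,uv); return (o+d*D.reshape(-1,1)).reshape(420,560,3)
def project(n,P):
    c=cams.get_calibration(n);T=np.linalg.inv(np.array(c['world_from_camera']))
    p=np.atleast_2d(P)@T[:3,:3].T+T[:3,3]; s=p[:,:2]/p[:,2:]; r2=(s**2).sum(1,keepdims=True)
    s=s*(1+c['k1']*r2); return s*[c['fx'],c['fy']]+[c['cx'],c['cy']]
def save(name,im): cv2.imwrite('pics/'+name,im[...,::-1])
E
python3 - <<'E'
from h import *
for n in('scene','top'):
    im,d=shot(n); save(n+'0.png',im); c=cams.get_calibration(n); print(n,c['fx'],c['k1'],np.round(c['world_from_camera'],3).tolist())
print(robot.read_state())
E
```

```text
scene 499.95672495058847 -0.001875558130280627 [[0.785, 0.353, -0.51, 1.284], [0.62, -0.438, 0.651, -0.915], [0.006, -0.827, -0.562, 1.001], [0.0, 0.0, 0.0, 1.0]]
top 497.9346414049612 -0.13823576045949035 [[0.01, -0.997, 0.081, 0.337], [-1.0, -0.01, -0.0, 0.103], [0.001, -0.081, -0.997, 1.59], [0.0, 0.0, 0.0, 1.0]]
{'t': 0.1, 'q': array([ 1.18959862e+00,  1.31074696e-01,  1.48920244e+00,  2.72122991e-05,
        1.52304658e+00, -8.53970931e-02]), 'dq': array([-0.00032738, -0.00206617, -0.00202774,  0.00074879,  0.00028567,
       -0.00120433]), 'joint_torque': array([ 2.02335781e-03, -5.61347401e+01, -4.93092692e+01,  7.71051832e-02,
        2.92550650e-02, -1.23468322e-05]), 'tool_pos': array([0.17466714, 0.57344388, 0.21768131]), 'orientation': array([-4.62889423e-01, -3.10687147e+00,  2.63525070e-03]), 'force': array([ 1.01197177, -0.7807582 ,  0.23613934]), 'wrist_torque': array([0.01465024, 0.00111886, 0.0319508 ]), 'gripper_force': 0.0, 'opening': 0.09332165299036616}
```

View pics/scene0.png

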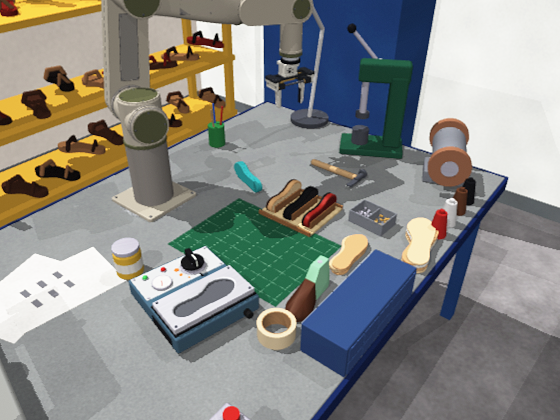

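View pics/top0.png

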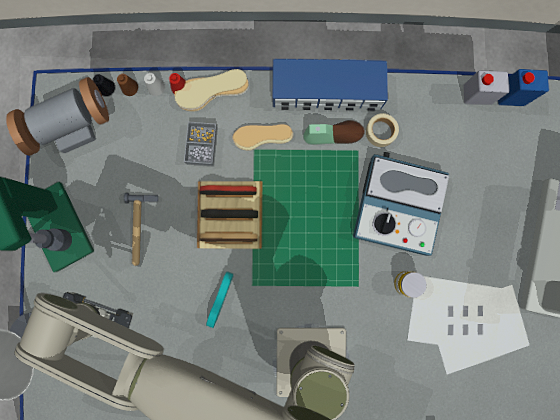

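Candidates in the top view are the tan sole standing in the rack (230,238), the insole stack (263,135), the pale soles (210,88) and the turquoise look-alike (219,300). By the description it is the one in the rack. The warmer is at (403,205) with its knob at (385,223). I'll check both in a close crop.

```bash
python3 - <<'E'
from h import *
im,d=load('top'); s,ds=load('scene')
a=cv2.resize(im[170:260,185:275],(400,400),interpolation=cv2.INTER_CUBIC)
b=cv2.resize(im[150:260,350:460],(400,400),interpolation=cv2.INTER_CUBIC)
e=cv2.resize(s[170:245,250:350],(400,200*3//2),interpolation=cv2.INTER_CUBIC)[:200*3//2]
f=cv2.resize(s[240:350,125:265],(400,300),interpolation=cv2.INTER_CUBIC)
save('crop1.png',cv2.resize(np.vstack([np.hstack([a,b]),np.hstack([e,f])]),(685,600)))
P=cloud('top',d)
# rack top: wood cloud heights; tan sole mask
h,sv,v=cv2.split(cv2.cvtColor(im,cv2.COLOR_RGB2HSV))
Z=P[...,2]
sub=np.zeros(Z.shape,bool); sub[170:260,185:275]=1
for nm,lo,hi in(('tops',.048,.09),('rack',.028,.042),('floor',.004,.02)):
    m=sub&(Z>lo)&(Z<hi)
    n,l,st,c=cv2.connectedComponentsWithStats(m.astype(np.uint8))
    for i in range(1,n):
        if st[i,4]>25:
            q=P[l==i]; r=cv2.minAreaRect(q[:,:2].astype(np.float32)); print(nm,st[i].tolist(),np.round(q.mean(0),3),np.round(r[0],3),np.round(r[1],3),round(r[2],1),im[l==i].mean(0).astype(int), q[:,2].max().round(3))
sub[:]=0; sub[150:262,345:462]=1
for nm,lo,hi in(('plate',.076,.086),('deck',.056,.067),('floor',.067,.074),('knob',.095,.12)):
    m=sub&(Z>lo)&(Z<hi)
    n,l,st,c=cv2.connectedComponentsWithStats(m.astype(np.uint8))
    for i in range(1,n):
        if st[i,4]>25:
            q=P[l==i]; r=cv2.minAreaRect(q[:,:2].astype(np.float32)); print(nm,st[i].tolist(),np.round(q.mean(0),3),np.round(r[0],4),np.round(r[1],3),round(r[2],1),q[:,2].mean().round(4))
E
```

```text
tops [200, 186, 55, 9, 394] [0.536 0.273 0.06 ] [0.536 0.269] [0.025 0.169] 1.2 [103  45  37] 0.081
tops [201, 209, 56, 8, 426] [0.464 0.263 0.06 ] [0.464 0.263] [0.023 0.172] 0.8 [42 40 35] 0.084
tops [200, 233, 56, 8, 420] [0.39  0.266 0.061] [0.39  0.265] [0.022 0.171] 0.9 [123 101  70] 0.082
rack [206, 184, 47, 3, 67] [0.554 0.254 0.034] [0.553 0.264] [0.007 0.146] 2.1 [126  91  62] 0.041
rack [229, 195, 24, 2, 35] [0.521 0.227 0.034] [0.521 0.227] [0.003 0.072] 0.1 [132  94  52] 0.042
rack [206, 208, 31, 1, 31] [0.48  0.288 0.034] [0.48  0.288] [0.001 0.095] 0.3 [128 107  73] 0.042
rack [205, 217, 52, 3, 128] [0.449 0.259 0.034] [0.449 0.258] [0.007 0.16 ] 0.5 [76 58 36] 0.042
rack [205, 231, 47, 2, 93] [0.407 0.264 0.035] [0.407 0.265] [0.004 0.145] 0.6 [129 105  70] 0.042
rack [205, 242, 28, 1, 28] [0.373 0.294 0.035] [0.373 0.294] [0.    0.085] 0.6 [111  84  53] 0.04
floor [196, 178, 72, 73, 1976] [0.459 0.261 0.009] [0.464 0.257] [0.231 0.229] 1.3 [148 134  98] 0.02
plate [368, 158, 80, 53, 1490] [ 0.552 -0.296  0.08 ] [ 0.5547 -0.2934] [0.238 0.119] 77.1 0.08
plate [375, 213, 12, 20, 121] [ 0.44  -0.202  0.082] [ 0.4394 -0.2006] [0.027 0.062] 74.4 0.0816
plate [385, 215, 10, 19, 64] [ 0.428 -0.237  0.081] [ 0.4281 -0.2387] [0.02 0.06] 67.6 0.0812
deck [355, 154, 94, 102, 2787] [ 0.45  -0.263  0.062] [ 0.4959 -0.2777] [0.25 0.27] 77.1 0.0618
floor [380, 170, 58, 27, 683] [ 0.561 -0.293  0.07 ] [ 0.5578 -0.2961] [0.183 0.071] 80.8 0.0703
floor [409, 219, 18, 19, 179] [ 0.422 -0.322  0.07 ] [ 0.4221 -0.3241] [0.058 0.052] 76.4 0.0702
knob [381, 213, 12, 20, 120] [ 0.435 -0.218  0.104] [ 0.435 -0.219] [0.017 0.062] 72.5 0.1045
```

View pics/crop1.png

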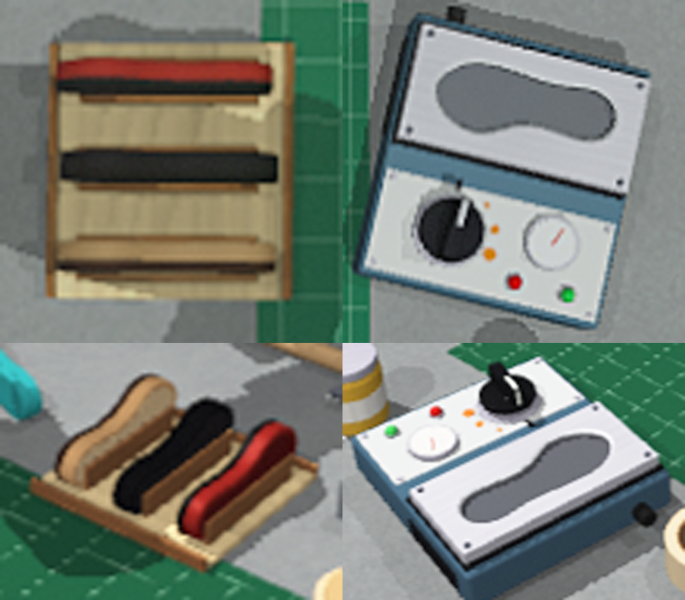

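The crop confirms it. The tan sole is in the rack's robot-side slot, buff face towards +x and toe towards +y, and it is the only tan one standing. The nest has its toe towards +y, the warmer is yawed about -13°, and the knob pointer is at off. Next is a small row planner, then the approach.

```bash
cat >> h.py <<'E'
def down(yaw,tilt=0):
    # tool y at world yaw, tool z down; tilt: then turn about world axis (-sin,cos) of yaw by -tilt (fingers lean outwards)
    y=np.array([np.cos(yaw),np.sin(yaw),0]); z=np.array([0,0,-1.]); M=np.c_[np.cross(y,z),y,z]
    return R.from_rotvec(-tilt*np.array([-np.sin(yaw),np.cos(yaw),0]))*R.from_matrix(M)
def plan(segs,start=None):
    """segs: list of (pos, Rot, nrows)"""
    if start is None:
        s=robot.read_state(); start=(s['tool_pos'],R.from_rotvec(s['orientation']))
    p,r=np.array(start[0],float),start[1]; k=0; S=[];W=[]
    for q,t,n in segs:
        q=np.array(q,float); rv=(r.inv()*t).as_rotvec()/n; dp=(q-p)/n
        for i in range(n):
            s=np.round(r.inv().apply(q-p)/(n-i)/.25,3); w=np.round((r.inv()*t).as_rotvec()/(n-i)/np.radians(60),3)
            S.append((s+0.).tolist());W.append((w+0.).tolist()); p=p+r.apply(s*.25); r=r*R.from_rotvec(w*np.radians(60))
    for i in range(0,len(S),8): print('slide',S[i:i+8],'\ntwist',W[i:i+8])
    return p,r
def st():
    s=robot.read_state(); M=R.from_rotvec(s['orientation']).as_matrix()
    print('t',round(s['t'],2),'p',np.round(s['tool_pos'],4),'z',np.round(M[:,2],3),'y',np.round(M[:,1],3),'F',np.round(s['force'],1),'op',round(s['opening'],4),'g',s['gripper_force'],'q',np.round(s['q'],2))
E
python3 - <<'E'
from h import *
plan([((.390,.285,.15),down(np.radians(0.9)),16)])
E
```

```text
slide [[-0.073, -0.053, 0.017], [-0.076, -0.047, 0.017], [-0.08, -0.041, 0.017], [-0.083, -0.035, 0.017], [-0.085, -0.028, 0.017], [-0.087, -0.022, 0.017], [-0.089, -0.015, 0.017], [-0.09, -0.007, 0.017]] 
twist [[0.0, 0.0, 0.075], [0.0, 0.0, 0.075], [0.0, 0.0, 0.075], [0.0, 0.0, 0.075], [0.0, 0.0, 0.075], [0.0, 0.0, 0.075], [0.0, 0.0, 0.075], [0.0, 0.0, 0.075]]
slide [[-0.09, 0.0, 0.017], [-0.09, 0.006, 0.017], [-0.089, 0.014, 0.017], [-0.088, 0.02, 0.017], [-0.086, 0.027, 0.017], [-0.083, 0.034, 0.017], [-0.08, 0.041, 0.017], [-0.077, 0.047, 0.017]] 
twist [[0.0, 0.0, 0.075], [0.0, 0.0, 0.075], [0.0, 0.0, 0.075], [0.0, 0.0, 0.076], [0.0, 0.0, 0.075], [0.0, 0.0, 0.076], [0.0, 0.001, 0.075], [-0.001, 0.0, 0.076]]
```

Request:
play_rows(slide=[[-0.073,-0.053,0.017],[-0.076,-0.047,0.017],[-0.08,-0.041,0.017],[-0.083,-0.035,0.017],[-0.085,-0.028,0.017],[-0.087,-0.022,0.017],[-0.089,-0.015,0.017],[-0.09,-0.007,0.017]], twist=[[0,0,0.075],[0,0,0.075],[0,0,0.075],[0,0,0.075],[0,0,0.075],[0,0,0.075],[0,0,0.075],[0,0,0.075]], fingers=-0.08, force=30)

```text
t: 0.9
tool_pos: [0.2828, 0.4289, 0.184]
orientation: [-1.405, -2.81, 0.001]
force: [0.8, 0.8, -0.4]
opening: 0.0503
gripper_force: 0.0
```

Request:
play_rows(slide=[[-0.09,0,0.017],[-0.09,0.006,0.017],[-0.089,0.014,0.017],[-0.088,0.02,0.017],[-0.086,0.027,0.017],[-0.083,0.034,0.017],[-0.08,0.041,0.017],[-0.077,0.047,0.017]], twist=[[0,0,0.075],[0,0,0.075],[0,0,0.075],[0,0,0.075],[0,0,0.075],[0,0,0.075],[0,0,0.075],[0,0,0.075]])

```text
t: 1.7
tool_pos: [0.3906, 0.2847, 0.15]
orientation: [-2.204, -2.238, 0.001]
force: [0.7, -0.3, -0.1]
opening: 0.0508
gripper_force: 0.0
```

```bash
python3 - <<'E'
from h import *
st()
plan([((.390,.285,.043),down(np.radians(0.9)),8)])
E
```

```text
t 1.7 p [0.3906 0.2847 0.15  ] z [-0.001 -0.    -1.   ] y [ 1.     0.015 -0.001] F [ 0.7 -0.3 -0.1] op 0.0508 g 0.0 q [ 0.52 -0.15  1.89 -0.    1.4   0.51]
slide [[0.0, 0.0, 0.054], [0.0, 0.0, 0.053], [0.0, 0.0, 0.054], [0.0, 0.0, 0.053], [0.0, 0.0, 0.054], [0.0, -0.001, 0.053], [0.001, 0.0, 0.054], [0.0, -0.001, 0.053]] 
twist [[0.0, 0.0, 0.0], [0.0, 0.0, 0.0], [0.0, 0.0, 0.0], [0.0, 0.0, 0.0], [0.0, 0.0, 0.0], [0.0, 0.0, 0.0], [0.0, 0.0, 0.0], [-0.001, 0.0, -0.001]]
```

Request:
play_rows(slide=[[0,0,0.06],[0,0,0.06],[0,0,0.06],[0,0,0.06],[0,0,0.06],[0,0,0.06],[0,0,0.045],[0,0,0.025]], twist=[[0,0,0],[0,0,0],[0,0,0],[0,0,0],[0,0,0],[0,0,0],[0,0,0],[0,0,0]])

```text
t: 2.5
tool_pos: [0.3889, 0.2856, 0.0412]
orientation: [-2.199, -2.243, 0.004]
force: [0.4, -0.3, -0.9]
opening: 0.0501
gripper_force: 0.0
```

Request:
play_rows(slide=[[0,0,0],[0,0,0],[0,0,0],[0,0,0],[0,0,0],[0,0,0],[0,0,0],[0,0,0]], twist=[[0,0,0],[0,0,0],[0,0,0],[0,0,0],[0,0,0],[0,0,0],[0,0,0],[0,0,0]], fingers=1, force=35)

```text
t: 3.3
tool_pos: [0.391, 0.2861, 0.0439]
orientation: [2.201, 2.242, 0.002]
force: [-0.8, 0.2, 5.4]
opening: 0.0241
gripper_force: 34.9
```

```bash
python3 - <<'E'
from h import *
st()
E
```

```text
t 3.3 p [0.391  0.2861 0.0439] z [ 0.001  0.001 -1.   ] y [1.    0.018 0.001] F [-0.8  0.2  5.4] op 0.0241 g 34.94504928588867 q [ 0.53 -0.02  1.98  0.    1.18  0.51]
```

```bash
python3 - <<'E'
from h import *
s=robot.read_state(); p=s['tool_pos']; a=np.radians(.9)
e=plan([((p[0],p[1],.17),down(a),6),((.48,.05,.17),down(a),8),((.48,.05,.13),down(a,np.radians(45)),8),((.48,.05,.045),down(a,np.radians(45)),2)])
E
```

```text
slide [[0.0, 0.0, -0.084], [0.0, 0.0, -0.084], [0.0, 0.0, -0.084], [0.0, 0.0, -0.084], [0.0, 0.0, -0.084], [0.0, 0.001, -0.084], [-0.119, 0.043, 0.0], [-0.119, 0.043, 0.0]] 
twist [[0.0, 0.0, 0.0], [0.0, 0.0, 0.001], [0.0, 0.0, 0.0], [0.0, 0.0, 0.001], [0.001, 0.0, 0.0], [0.0, -0.001, 0.001], [0.0, 0.0, 0.0], [0.0, 0.0, 0.0]]
slide [[-0.119, 0.043, 0.0], [-0.118, 0.042, 0.0], [-0.119, 0.043, 0.0], [-0.118, 0.042, 0.0], [-0.119, 0.043, 0.0], [-0.118, 0.042, 0.0], [0.0, 0.0, 0.02], [0.0, -0.002, 0.02]] 
twist [[0.0, 0.0, 0.0], [0.0, 0.0, 0.0], [0.0, 0.0, 0.0], [0.0, 0.0, 0.0], [0.0, 0.0, 0.0], [0.0, 0.0, 0.0], [-0.094, 0.0, 0.0], [-0.094, 0.0, 0.0]]
slide [[0.0, -0.004, 0.02], [0.0, -0.006, 0.019], [0.0, -0.008, 0.018], [0.0, -0.009, 0.018], [0.0, -0.011, 0.017], [0.0, -0.012, 0.015], [0.0, -0.12, 0.12], [0.0, -0.121, 0.12]] 
twist [[-0.094, 0.0, 0.0], [-0.094, 0.0, 0.0], [-0.093, 0.0, 0.0], [-0.094, 0.0, 0.0], [-0.093, 0.0, 0.0], [-0.094, 0.0, 0.0], [0.0, 0.0, 0.0], [0.0, 0.0, 0.0]]
```

Request:
play_rows(slide=[[0,0,-0.084],[0,0,-0.084],[0,0,-0.084],[0,0,-0.084],[0,0,-0.084],[0,0,-0.084],[-0.119,0.043,0],[-0.119,0.043,0]], twist=[[0,0,0],[0,0,0],[0,0,0],[0,0,0],[0,0,0],[0,0,0],[0,0,0],[0,0,0]])

```text
t: 4.1
tool_pos: [0.4131, 0.2264, 0.1695]
orientation: [2.198, 2.244, 0.001]
force: [0.2, 0.0, -3.2]
opening: 0.0237
gripper_force: 34.9
```

Request:
play_rows(slide=[[-0.119,0.043,0],[-0.119,0.043,0],[-0.119,0.043,0],[-0.119,0.043,0],[-0.119,0.043,0],[-0.119,0.043,0],[0,0,0.02],[0,-0.002,0.02]], twist=[[0,0,0],[0,0,0],[0,0,0],[0,0,0],[0,0,0],[0,0,0],[-0.094,0,0],[-0.094,0,0]])

```text
t: 4.9
tool_pos: [0.4809, 0.0481, 0.1574]
orientation: [2.102, 2.136, 0.211]
force: [-0.5, 0.4, -1.2]
opening: 0.0237
gripper_force: 34.9
```

Request:
play_rows(slide=[[0,-0.004,0.02],[0,-0.006,0.02],[0,-0.008,0.018],[0,-0.01,0.018],[0,-0.011,0.017],[0,-0.012,0.015],[0,-0.05,0.05],[0,-0.05,0.05]], twist=[[-0.094,0,0],[-0.094,0,0],[-0.094,0,0],[-0.094,0,0],[-0.094,0,0],[-0.094,0,0],[0,0,0],[0,0,0]])

```text
t: 5.7
tool_pos: [0.5399, 0.0614, 0.1178]
orientation: [1.787, 1.813, 0.676]
force: [-0.9, -0.3, -1.9]
opening: 0.0231
gripper_force: 35.0
```

```bash
python3 - <<'E'
from h import *
im,d=shot('scene'); save('s2.png',cv2.resize(im[120:330,140:420],(800,600))); st()
E
```

```text
t 5.75 p [0.5394 0.0613 0.1158] z [ 0.659  0.001 -0.752] y [0.752 0.014 0.659] F [-2.6 -0.1 -4.1] op 0.0239 g 34.96862232685089 q [ 0.03 -0.64  2.5  -0.04  0.57  0.04]
```

View pics/s2.png

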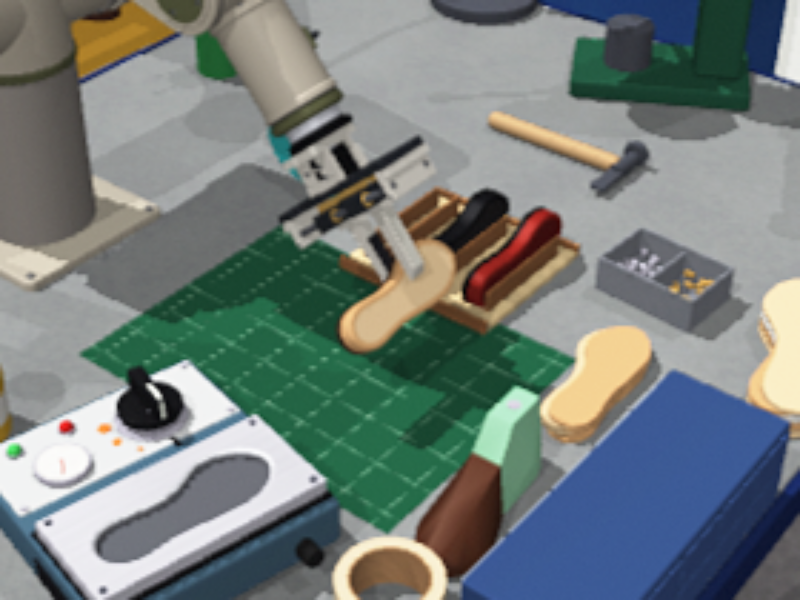

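The sole is held at its inner edge, crop (415,265), and tilted with the tread down; the mat below is clear. The elbow reached its limit, so I'll lay it a little further out.

```bash
python3 - <<'E'
from h import *
a=np.radians(.9);t=np.radians(44)
e=plan([((.575,.04,.10),down(a,t),3),((.575,.04,.045),down(a,t),5)])
E
```

```text
slide [[-0.029, 0.021, 0.047], [-0.029, 0.021, 0.047], [-0.028, 0.02, 0.048], [0.0, -0.031, 0.032], [0.0, -0.03, 0.032], [0.0, -0.031, 0.031], [0.0, -0.03, 0.032], [0.0, -0.031, 0.031]] 
twist [[-0.015, 0.003, 0.001], [-0.016, 0.003, 0.001], [-0.015, 0.003, 0.0], [0.0, 0.0, 0.0], [0.0, 0.0, 0.0], [0.0, 0.0, 0.0], [0.0, 0.0, 0.0], [0.0, 0.0, 0.0]]
```

Request:
play_rows(slide=[[-0.029,0.021,0.047],[-0.029,0.021,0.047],[-0.028,0.02,0.048],[0,-0.031,0.032],[0,-0.03,0.032],[0,-0.031,0.031],[0,-0.03,0.032],[0,-0.031,0.031]], twist=[[-0.015,0.003,0],[-0.015,0.003,0],[-0.015,0.003,0],[0,0,0],[0,0,0],[0,0,0],[0,0,0],[0,0,0]])

```text
t: 6.55
tool_pos: [0.575, 0.0399, 0.047]
orientation: [1.757, 1.789, 0.722]
force: [0.1, 0.1, -2.0]
opening: 0.0237
gripper_force: 35.0
```

```bash
python3 - <<'E'
from h import *
st()
E
```

```text
t 6.55 p [0.575  0.0399 0.047 ] z [ 0.695  0.011 -0.719] y [0.719 0.014 0.695] F [ 0.1  0.1 -2. ] op 0.0237 g 34.967286586761475 q [-0.05 -0.35  2.48  0.19  0.25 -0.23]
```

Request:
play_rows(slide=[[0,-0.008,0.008],[0,-0.008,0.008],[0,-0.006,0.006],[0,-0.005,0.005],[0,-0.003,0.003],[0,0,0],[0,0,0],[0,0,0]], twist=[[0,0,0],[0,0,0],[0,0,0],[0,0,0],[0,0,0],[0,0,0],[0,0,0],[0,0,0]])

```text
t: 7.35
tool_pos: [0.5758, 0.0399, 0.0378]
orientation: [1.755, 1.787, 0.723]
force: [-1.0, -0.1, -2.0]
opening: 0.0238
gripper_force: 35.0
```

```bash
python3 - <<'E'
from h import *
st()
E
```

```text
t 7.35 p [0.5758 0.0399 0.0378] z [ 0.696  0.011 -0.718] y [0.717 0.014 0.697] F [-1.  -0.1 -2. ] op 0.0238 g 34.96797323226929 q [-0.05 -0.31  2.48  0.22  0.21 -0.26]
```

Request:
play_rows(slide=[[0,-0.004,0.004],[0,-0.004,0.004],[0,0,0],[0,0,0],[0,0,0],[0,0,0],[0,0,0],[0,0,0]], twist=[[0,0,0],[0,0,0],[0,0,0],[0,0,0],[0,0,0],[0,0,0],[0,0,0],[0,0,0]])

```text
t: 8.15
tool_pos: [0.5757, 0.0399, 0.0347]
orientation: [1.755, 1.787, 0.723]
force: [0.1, 0.9, -2.5]
opening: 0.0237
gripper_force: 35.0
```

Request:
play_rows(slide=[[0,0,0],[0,0,0],[0,0,0],[0,0,-0.02],[0,0,-0.04],[0,0,-0.06],[0,0,-0.08],[0,0,-0.08]], twist=[[0,0,0],[0,0,0],[0,0,0],[0,0,0],[0,0,0],[0,0,0],[0,0,0],[0,0,0]], fingers=0.22)

```text
t: 8.95
tool_pos: [0.5577, 0.0429, 0.0883]
orientation: [1.772, 1.801, 0.699]
force: [0.2, 0.6, -0.4]
opening: 0.036
gripper_force: 0.0
```

```bash
python3 - <<'E'
from h import *
im,d=shot('top'); save('t3.png',cv2.resize(im[90:290,220:460],(720,600))); st()
E
```

```text
t 9.0 p [0.5593 0.043  0.0921] z [ 0.681  0.006 -0.732] y [0.732 0.014 0.681] F [ 0.6 -0.7  2.8] op 0.0365 g 0.0 q [-0.04 -0.53  2.49  0.07  0.43 -0.11]
```

View pics/t3.png

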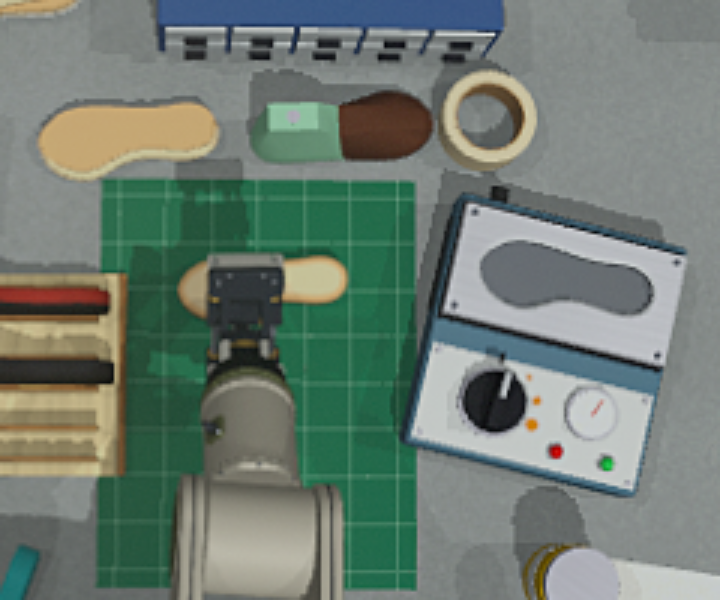

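The sole lies flat with its buff top up at crop (265,282), partly under the gripper. I'll untilt and step aside to measure it.

```bash
python3 - <<'E'
from h import *
e=plan([((.52,.03,.17),down(0,np.radians(25)),5),((.48,-.17,.22),down(np.radians(-7)),11)])
E
```

```text
slide [[-0.01, 0.019, -0.067], [-0.01, 0.015, -0.068], [-0.01, 0.011, -0.069], [-0.011, 0.007, -0.07], [-0.011, 0.002, -0.07], [-0.073, -0.006, -0.023], [-0.073, -0.006, -0.022], [-0.073, -0.006, -0.022]] 
twist [[0.06, -0.001, 0.003], [0.06, -0.001, 0.003], [0.06, -0.001, 0.003], [0.059, -0.001, 0.002], [0.06, 0.0, 0.003], [0.038, -0.002, 0.01], [0.038, -0.002, 0.01], [0.038, -0.002, 0.011]]
slide [[-0.073, -0.006, -0.021], [-0.073, -0.006, -0.021], [-0.073, -0.006, -0.021], [-0.073, -0.005, -0.02], [-0.073, -0.006, -0.02], [-0.074, -0.005, -0.02], [-0.074, -0.006, -0.019], [-0.074, -0.005, -0.018]] 
twist [[0.038, -0.002, 0.01], [0.038, -0.002, 0.011], [0.038, -0.003, 0.011], [0.038, -0.002, 0.01], [0.037, -0.003, 0.011], [0.038, -0.002, 0.01], [0.037, -0.003, 0.011], [0.038, -0.002, 0.01]]
```

Request:
play_rows(slide=[[-0.01,0.019,-0.067],[-0.01,0.015,-0.068],[-0.01,0.011,-0.069],[-0.011,0.007,-0.07],[-0.011,0.002,-0.07],[-0.073,-0.006,-0.023],[-0.073,-0.006,-0.022],[-0.073,-0.006,-0.022]], twist=[[0.06,-0.001,0.003],[0.06,-0.001,0.003],[0.06,-0.001,0.003],[0.059,-0.001,0.002],[0.06,0,0.003],[0.038,-0.002,0.01],[0.038,-0.002,0.01],[0.038,-0.002,0.011]], fingers=-1)

```text
t: 9.8
tool_pos: [0.508, -0.0253, 0.1798]
orientation: [2.087, 2.019, 0.325]
force: [0.1, -0.7, 0.1]
opening: 0.0919
gripper_force: 0.0
```

Request:
play_rows(slide=[[-0.073,-0.006,-0.021],[-0.073,-0.006,-0.021],[-0.073,-0.006,-0.021],[-0.073,-0.005,-0.02],[-0.073,-0.006,-0.02],[-0.074,-0.005,-0.02],[-0.074,-0.006,-0.019],[-0.074,-0.005,-0.018]], twist=[[0.038,-0.002,0.01],[0.038,-0.002,0.011],[0.038,-0.003,0.011],[0.038,-0.002,0.01],[0.037,-0.003,0.011],[0.038,-0.002,0.01],[0.037,-0.003,0.011],[0.038,-0.002,0.01]])

```text
t: 10.6
tool_pos: [0.4794, -0.171, 0.2157]
orientation: [-2.35, -2.079, 0.004]
force: [0.2, 0.2, 0.5]
opening: 0.0927
gripper_force: 0.0
```

```bash
cat > m.py <<'E'
from h import *
def desc(c):  # contour Nx2 metres
    c=(np.asarray(c)*1e4).astype(np.float32); m=cv2.moments(c.reshape(-1,1,2))
    ct=np.array([m['m10'],m['m01']])/m['m00']; a=.5*np.arctan2(2*m['mu11'],m['mu20']-m['mu02'])
    a=a%np.pi
    r=cv2.minAreaRect(c)
    return ct/1e4,np.degrees(a),m['m00']/1e8*1e6,np.array(r[0])/1e4,np.array(r[1])/1e4,r[2]
def biggest(m):
    cs,_=cv2.findContours(m.astype(np.uint8),cv2.RETR_EXTERNAL,cv2.CHAIN_APPROX_NONE)
    return max(cs,key=cv2.contourArea)[:,0]
def win(n,box,zlo,zhi,f):
    im,d=load(n)
    if 1:
        P=cloud(n,d); M=(P[...,0]>box[0])&(P[...,0]<box[1])&(P[...,1]>box[2])&(P[...,1]<box[3])&(P[...,2]>zlo)&(P[...,2]<zhi)
    return M&f(cv2.cvtColor(im,cv2.COLOR_RGB2HSV).astype(int)),im,P
E
python3 - <<'E'
from m import *
import shutil
# pocket: from first pictures
for n in('top','scene'):
    im=cv2.imread('pics/%s0.png'%n)[...,::-1]; 
    if n=='scene':
        d=None
    c=cams.get_calibration(n)
    cen=project(n,[[.556,-.292,.075]])[0]; g=im.astype(int)
    x,y=cen.astype(int); print(n,'centre px',cen.round(), im[y,x], im[y-12:y+13:4,x].tolist() )
    m=np.zeros(g.shape[:2],np.uint8); 
    lum=g.mean(2); mm=(lum<165).astype(np.uint8); 
    nn,l,stt,_=cv2.connectedComponentsWithStats(mm); i=l[y,x]; print(stt[i])
    print(n,'pocket@.08',*[np.round(v,4) for v in desc(onz(n,biggest(l==i),.08)[:,:2])])
for n in('top','scene'):
    im,d=shot(n)
    cen=project(n,[[.565,.02,.024]])[0].astype(int); print(n,cen,im[cen[1],cen[0]])
    M,im,P=win(n,(.5,.64,-.1,.14),.012,.04,lambda h:(h[...,0]<28)&(h[...,2]>100))
    print(n,'sole@.024',*[np.round(v,4) for v in desc(onz(n,biggest(M),.024)[:,:2])])
    T=M&(P[...,2]>.02); print('depth mean',P[T].mean(0).round(4),T.sum())
a,b=load('top')[0],load('scene')[0]
c1=project('top',[[.565,.02,.024]])[0].astype(int);c2=project('scene',[[.565,.02,.024]])[0].astype(int)
A=a[c1[1]-40:c1[1]+40,c1[0]-50:c1[0]+50];B=b[c2[1]-40:c2[1]+40,c2[0]-50:c2[0]+50]
save('sole4.png',cv2.resize(np.vstack([A,B]),(375,600),interpolation=cv2.INTER_CUBIC))
E
```

```text
top centre px [408. 184.] [105 112 116] [[204, 208, 209], [106, 113, 118], [105, 112, 116], [105, 112, 116], [96, 104, 108], [187, 190, 195], [186, 190, 195]]
[ 380  170   58   26 1002]
top pocket@.08 [ 0.5598 -0.2896] 81.7612 9205.0503 [ 0.5616 -0.2944] [0.1814 0.0695] 86.0133
scene centre px [203. 296.] [116 118 126] [[232, 231, 236], [222, 222, 228], [68, 69, 73], [116, 118, 126], [112, 115, 122], [116, 117, 125], [233, 232, 237]]
[173 279  61  38 990]
scene pocket@.08 [ 0.5659 -0.2925] 81.6509 8564.0107 [ 0.5597 -0.296 ] [0.18   0.0687] 77.0095
top [306 182] [169 156 120]
top sole@.024 [0.5587 0.0235] 95.8559 7879.0104 [0.554  0.0174] [0.064  0.1781] 0.6278
depth mean [0.5591 0.0263 0.0246] 665
scene [279 252] [170 145 111]
scene sole@.024 [0.5673 0.0164] 97.7825 9147.6716 [0.5705 0.0119] [0.0697 0.1877] 10.6913
depth mean [0.5655 0.0164 0.0246] 606
```

View pics/sole4.png

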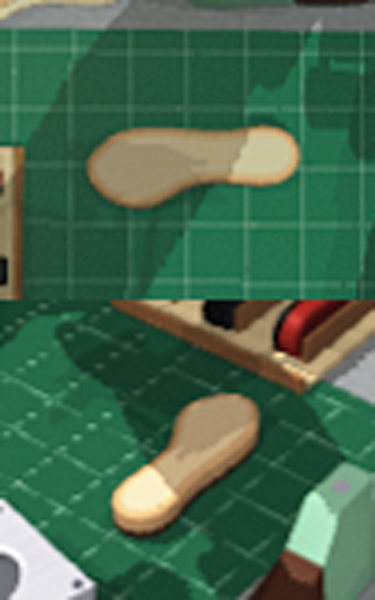

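The picture shows the sole flat with buff up, toe to the left (+y), clear all round. I'll refine by casting full silhouettes on the mid-height plane in both views.

```bash
python3 - <<'E'
from m import *
for n in('top','scene'):
    im,d=load(n); P=cloud(n,d); h=cv2.cvtColor(im,cv2.COLOR_RGB2HSV).astype(int)
    M=((h[...,0]<32)|(h[...,0]>165))&(h[...,1]>35)&(P[...,0]>.48)&(P[...,0]<.66)&(P[...,1]>-.12)&(P[...,1]<.14)
    # upsample for half-pixel contour
    U=cv2.resize(M.astype(np.float32),None,fx=4,fy=4,interpolation=cv2.INTER_LINEAR)>.5
    c=(biggest(U)-1.5)/4
    print(n,*[np.round(v,4) for v in desc(onz(n,c,.012)[:,:2])])
im=cv2.imread('pics/top0.png')[...,::-1]; lum=im.mean(2)
U=(cv2.resize(lum.astype(np.float32),None,fx=4,fy=4,interpolation=cv2.INTER_LINEAR)<150).astype(np.uint8)
nn,l,s,_=cv2.connectedComponentsWithStats(U); i=l[184*4,408*4]
for z in(.08,.077): print('pocket',z,*[np.round(v,4) for v in desc(onz('top',(biggest(l==i)-1.5)/4,z)[:,:2])])
print(project('top',[[.556,-.292,.075]]))
E
```

```text
top [0.5597 0.0212] 96.2974 9124.3891 [0.5555 0.0166] [0.0704 0.1825] 2.28
scene [0.5604 0.0231] 98.7777 11291.3882 [0.5632 0.02  ] [0.0781 0.2011] 11.4587
pocket 0.08 [ 0.5602 -0.2899] 81.8276 9491.2569 [ 0.5624 -0.2947] [0.1838 0.0712] 86.9277
pocket 0.077 [ 0.5606 -0.2907] 81.8276 9529.0002 [ 0.5629 -0.2955] [0.1841 0.0713] 86.9277
[[407.5549126  184.29706438]]
```

```bash
python3 - <<'E'
from h import *
a=np.radians(1.6)
e=plan([((.565,-.005,.10),down(a),8),((.565,-.005,.012),down(a),8)])
E
```

```text
slide [[0.088, 0.032, 0.058], [0.088, 0.034, 0.058], [0.087, 0.035, 0.058], [0.086, 0.037, 0.058], [0.085, 0.039, 0.058], [0.085, 0.04, 0.058], [0.084, 0.042, 0.057], [0.083, 0.043, 0.058]] 
twist [[0.0, 0.0, -0.018], [-0.001, 0.0, -0.018], [0.0, 0.0, -0.018], [-0.001, 0.0, -0.018], [0.0, 0.0, -0.018], [-0.001, 0.0, -0.018], [0.0, 0.0, -0.018], [-0.001, 0.0, -0.019]]
slide [[0.0, 0.0, 0.044], [0.0, 0.0, 0.044], [0.0, 0.0, 0.044], [0.0, 0.0, 0.044], [0.0, 0.0, 0.044], [0.0, 0.0, 0.044], [0.0, 0.0, 0.044], [0.0, 0.0, 0.044]] 
twist [[0.0, 0.0, 0.0], [0.0, 0.0, 0.0], [0.0, 0.0, 0.0], [0.0, 0.0, 0.0], [0.0, 0.0, 0.0], [0.0, 0.0, 0.0], [0.0, 0.0, 0.0], [0.0, 0.0, 0.0]]
```

Request:
play_rows(slide=[[0.088,0.032,0.058],[0.088,0.034,0.058],[0.087,0.035,0.058],[0.086,0.037,0.058],[0.085,0.039,0.058],[0.085,0.04,0.058],[0.084,0.042,0.057],[0.083,0.043,0.058]], twist=[[0,0,-0.018],[0,0,-0.018],[0,0,-0.018],[0,0,-0.018],[0,0,-0.018],[0,0,-0.018],[0,0,-0.018],[0,0,-0.019]])

```text
t: 11.5
tool_pos: [0.5641, -0.0011, 0.0989]
orientation: [-2.184, -2.254, 0.001]
force: [0.3, 0.2, 0.6]
opening: 0.0931
gripper_force: 0.0
```

Request:
play_rows(slide=[[0,0,0.055],[0,0,0.055],[0,0,0.055],[0,0,0.055],[0,0,0.055],[0,0,0.04],[0,0,0.025],[0,0,0.012]], twist=[[0,0,0],[0,0,0],[0,0,0],[0,0,0],[0,0,0],[0,0,0],[0,0,0],[0,0,0]])

```text
t: 12.3
tool_pos: [0.5633, -0.0029, 0.0111]
orientation: [-2.185, -2.252, 0.004]
force: [-0.6, 0.3, -0.4]
opening: 0.0924
gripper_force: 0.0
```

Request:
play_rows(slide=[[0,0,0],[0,0,0],[0,0,0],[0,0,0],[0,0,0],[0,0,0],[0,0,0],[0,0,0]], twist=[[0,0,0],[0,0,0],[0,0,0],[0,0,0],[0,0,0],[0,0,0],[0,0,0],[0,0,0]], fingers=1, force=25)

```text
t: 13.1
tool_pos: [0.5639, -0.0028, 0.012]
orientation: [-2.186, -2.253, 0.003]
force: [0.1, 0.5, 0.5]
opening: 0.0426
gripper_force: 25.0
```

```bash
python3 - <<'E'
from h import *
st()
E
```

```text
t 13.1 p [ 0.5639 -0.0028  0.012 ] z [-0.003  0.001 -1.   ] y [ 1.     0.03  -0.003] F [0.1 0.5 0.5] op 0.0426 g 24.989364445209503 q [-0.1   0.24  1.77  0.    1.14 -0.13]
```

```bash
python3 - <<'E'
from h import *
a=np.radians(1.7);b=np.radians(-12.9)
e=plan([((.564,-.003,.14),down(a),5),((.559,-.315,.12),down(b),11)])
E
```

```text
slide [[0.0, 0.0, -0.102], [0.0, 0.0, -0.103], [0.0, 0.0, -0.102], [0.0, 0.0, -0.103], [0.0, 0.0, -0.102], [-0.113, -0.005, 0.007], [-0.114, -0.003, 0.007], [-0.113, 0.0, 0.007]] 
twist [[-0.001, 0.0, 0.0], [-0.001, 0.0, 0.0], [0.0, 0.0, 0.0], [-0.001, 0.0, 0.0], [0.0, -0.001, 0.001], [0.0, 0.0, 0.022], [0.0, 0.0, 0.022], [0.0, 0.0, 0.022]]
slide [[-0.114, 0.003, 0.007], [-0.113, 0.005, 0.007], [-0.113, 0.008, 0.008], [-0.113, 0.011, 0.007], [-0.113, 0.013, 0.008], [-0.112, 0.016, 0.007], [-0.112, 0.018, 0.008], [-0.112, 0.021, 0.007]] 
twist [[0.0, 0.0, 0.022], [0.0, 0.0, 0.022], [0.0, 0.0, 0.022], [0.0, 0.0, 0.022], [0.0, 0.0, 0.022], [0.0, 0.0, 0.022], [0.0, 0.0, 0.022], [0.0, 0.0, 0.023]]
```

Request:
play_rows(slide=[[0,0,-0.102],[0,0,-0.102],[0,0,-0.102],[0,0,-0.102],[0,0,-0.102],[-0.113,-0.005,0.007],[-0.113,-0.003,0.007],[-0.113,0,0.007]], twist=[[0,0,0],[0,0,0],[0,0,0],[0,0,0],[0,0,0],[0,0,0.022],[0,0,0.022],[0,0,0.022]])

```text
t: 13.9
tool_pos: [0.5624, -0.0883, 0.1339]
orientation: [-2.262, -2.176, 0.003]
force: [1.5, -0.3, -2.5]
opening: 0.0423
gripper_force: 25.0
```

Request:
play_rows(slide=[[-0.113,0.003,0.007],[-0.113,0.005,0.007],[-0.113,0.008,0.008],[-0.113,0.011,0.007],[-0.113,0.013,0.008],[-0.112,0.016,0.007],[-0.112,0.018,0.008],[-0.112,0.021,0.007]], twist=[[0,0,0.022],[0,0,0.022],[0,0,0.022],[0,0,0.022],[0,0,0.022],[0,0,0.022],[0,0,0.022],[0,0,0.022]])

```text
t: 14.7
tool_pos: [0.5588, -0.3153, 0.1183]
orientation: [-2.453, -1.957, 0.004]
force: [0.6, 0.5, -1.6]
opening: 0.0421
gripper_force: 25.0
```

```bash
python3 - <<'E'
from h import *
b=np.radians(-12.9)
im,d=shot('scene'); im2,d2=shot('top'); save('s5.png',np.hstack([cv2.resize(im[230:350,110:270],(533,400)),cv2.resize(im2[140:240,350:417],(267,400))])); st()
plan([((.559,-.315,.094),down(b),8)])
E
```

```text
t 14.8 p [ 0.5582 -0.3176  0.1181] z [-0.005  0.    -1.   ] y [ 0.974 -0.225 -0.005] F [ 0.4 -0.  -1.8] op 0.0427 g 24.985008537769318 q [-0.6   0.31  1.47 -0.    1.37 -0.37]
slide [[0.001, 0.0, 0.012], [0.001, 0.0, 0.012], [0.002, 0.0, 0.012], [0.001, 0.0, 0.012], [0.002, 0.0, 0.012], [0.001, 0.0, 0.012], [0.002, 0.001, 0.012], [0.001, 0.0, 0.013]] 
twist [[-0.001, 0.0, 0.0], [-0.001, 0.0, 0.0], [0.0, 0.0, 0.0], [-0.001, 0.0, 0.0], [0.0, 0.0, 0.0], [-0.001, 0.0, -0.001], [0.0, 0.0, 0.0], [-0.001, 0.001, -0.001]]
```

View pics/s5.png

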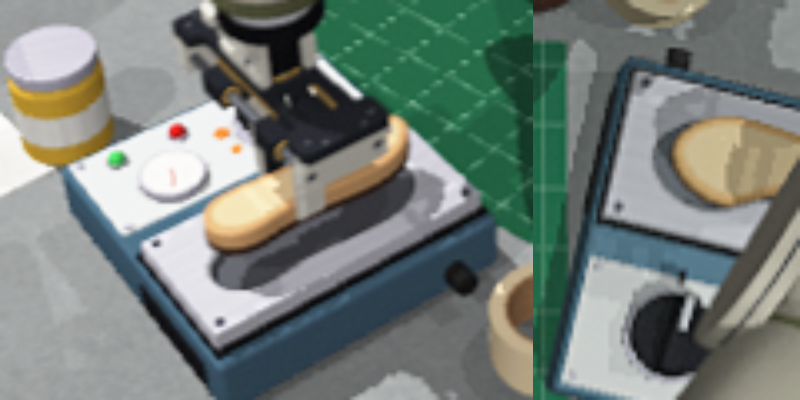

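The sole hangs parallel above the nest, with its toe over the pocket's toe end. I'll lower it and feel for the fit.

Request:
play_rows(slide=[[0.001,0,0.015],[0.001,0,0.015],[0.002,0,0.015],[0.001,0,0.014],[0.002,0,0.012],[0.001,0,0.01],[0.001,0.001,0.008],[0.001,0,0.008]], twist=[[-0.001,0,0],[-0.001,0,0],[0,0,0],[-0.001,0,0],[0,0,0],[-0.001,0,0],[0,0,0],[-0.001,0,0]])

```text
t: 15.6
tool_pos: [0.5602, -0.312, 0.0948]
orientation: [2.454, 1.959, 0.002]
force: [0.1, -0.2, -1.2]
opening: 0.0424
gripper_force: 25.0
```

Request:
play_rows(slide=[[0,0,0.008],[0,0,0.008],[0,0,0.008],[0,0,0],[0,0,0],[0,0,0],[0,0,0],[0,0,0]], twist=[[0,0,0],[0,0,0],[0,0,0],[0,0,0],[0,0,0],[0,0,0],[0,0,0],[0,0,0]])

```text
t: 16.4
tool_pos: [0.5605, -0.3124, 0.0893]
orientation: [2.453, 1.959, 0.002]
force: [2.9, -2.4, -0.3]
opening: 0.0422
gripper_force: 25.0
```

```bash
python3 - <<'E'
from h import *
st(); print(robot.read_state()['wrist_torque'])
E
```

```text
t 16.4 p [ 0.5605 -0.3124  0.0893] z [ 0.003 -0.001 -1.   ] y [ 0.975 -0.221  0.003] F [ 2.9 -2.4 -0.3] op 0.0422 g 25.01075506210327 q [-0.59  0.33  1.5   0.    1.31 -0.37]
[-0.49574942 -0.40066201  0.04064122]
```

Request:
play_rows(slide=[[-0.005,0.003,0],[-0.004,0.003,0],[0,0,0.008],[0,0,0.008],[0,0,0.006],[0,0,0],[0,0,0],[0,0,0]], twist=[[0,0,0],[0,0,0],[0,0,0],[0,0,0],[0,0,0],[0,0,0],[0,0,0],[0,0,0]])

```text
t: 17.2
tool_pos: [0.5609, -0.3145, 0.0832]
orientation: [2.454, 1.96, 0.001]
force: [-0.1, -0.0, -1.5]
opening: 0.0423
gripper_force: 25.0
```

```bash
python3 - <<'E'
from h import *
st(); print(robot.read_state()['wrist_torque'])
E
```

```text
t 17.2 p [ 0.5609 -0.3145  0.0832] z [ 0.001 -0.    -1.   ] y [ 0.975 -0.221  0.001] F [-0.1 -0.  -1.5] op 0.0423 g 24.984827041625977 q [-0.59  0.34  1.5   0.    1.3  -0.37]
[-0.07059442  0.07411496 -0.0072762 ]
```

Request:
play_rows(slide=[[0,0,0.003],[0,0,0.002],[0,0,0.001],[0,0,0],[0,0,0],[0,0,0],[0,0,0],[0,0,0]], twist=[[0,0,0],[0,0,0],[0,0,0],[0,0,0],[0,0,0],[0,0,0],[0,0,0],[0,0,0]])

```text
t: 18.0
tool_pos: [0.5611, -0.3147, 0.0821]
orientation: [2.454, 1.959, 0.001]
force: [-2.8, 0.2, 3.4]
opening: 0.0424
gripper_force: 25.0
```

Request:
play_rows(slide=[[0,0,0],[0,0,0],[0,0,0],[0,0,0],[0,0,0],[0,0,-0.03],[0,0,-0.06],[0,0,-0.08]], twist=[[0,0,0],[0,0,0],[0,0,0],[0,0,0],[0,0,0],[0,0,0],[0,0,0],[0,0,0]], fingers=-0.4)

```text
t: 18.8
tool_pos: [0.5606, -0.3143, 0.125]
orientation: [2.455, 1.96, 0.001]
force: [0.3, -0.7, 0.4]
opening: 0.0651
gripper_force: 0.0
```

```bash
python3 - <<'E'
from h import *
st()
yaw=np.radians(77.1)
plan([((.4345,-.2185,.18),down(yaw),16)])
E
```

```text
t 18.8 p [ 0.5606 -0.3143  0.125 ] z [ 0.001  0.    -1.   ] y [ 0.975 -0.221  0.   ] F [ 0.3 -0.7  0.4] op 0.0651 g 0.0 q [-0.59  0.3   1.46  0.    1.37 -0.37]
slide [[0.016, -0.036, -0.014], [0.02, -0.034, -0.014], [0.023, -0.032, -0.014], [0.026, -0.03, -0.014], [0.029, -0.027, -0.014], [0.032, -0.024, -0.014], [0.034, -0.021, -0.014], [0.036, -0.017, -0.014]] 
twist [[0.0, 0.0, -0.094], [0.0, 0.0, -0.094], [0.0, 0.0, -0.094], [0.0, 0.0, -0.094], [0.0, 0.0, -0.094], [0.0, 0.0, -0.093], [0.0, 0.0, -0.094], [0.0, 0.0, -0.093]]
slide [[0.037, -0.014, -0.014], [0.038, -0.01, -0.013], [0.039, -0.007, -0.014], [0.039, -0.003, -0.013], [0.04, 0.001, -0.014], [0.039, 0.005, -0.013], [0.038, 0.009, -0.014], [0.038, 0.014, -0.013]] 
twist [[0.0, 0.0, -0.094], [0.0, 0.0, -0.093], [0.0, 0.0, -0.094], [0.0, 0.0, -0.093], [0.0, 0.0, -0.094], [0.0, 0.0, -0.093], [0.0, 0.0, -0.094], [0.0, 0.0, -0.093]]
```

Request:
play_rows(slide=[[0.016,-0.036,-0.014],[0.02,-0.034,-0.014],[0.023,-0.032,-0.014],[0.026,-0.03,-0.014],[0.029,-0.027,-0.014],[0.032,-0.024,-0.014],[0.034,-0.021,-0.014],[0.036,-0.017,-0.014]], twist=[[0,0,-0.094],[0,0,-0.094],[0,0,-0.094],[0,0,-0.094],[0,0,-0.094],[0,0,-0.094],[0,0,-0.094],[0,0,-0.094]])

```text
t: 19.6
tool_pos: [0.4981, -0.2665, 0.1542]
orientation: [1.508, 2.752, 0.0]
force: [-0.1, -0.5, -0.0]
opening: 0.0649
gripper_force: 0.0
```

Request:
play_rows(slide=[[0.037,-0.014,-0.014],[0.038,-0.01,-0.013],[0.039,-0.007,-0.014],[0.039,-0.003,-0.013],[0.04,0.001,-0.014],[0.039,0.005,-0.013],[0.038,0.009,-0.014],[0.038,0.014,-0.013]], twist=[[0,0,-0.094],[0,0,-0.093],[0,0,-0.094],[0,0,-0.093],[0,0,-0.094],[0,0,-0.093],[0,0,-0.094],[0,0,-0.093]])

```text
t: 20.4
tool_pos: [0.4349, -0.2188, 0.1811]
orientation: [0.343, 3.119, -0.002]
force: [0.2, -0.2, 0.1]
opening: 0.0649
gripper_force: 0.0
```

```bash
python3 - <<'E'
from h import *
im,d=shot('scene'); save('s6.png',cv2.resize(im[220:350,110:270],(738,600))); st()
P=cloud('scene',d); uv=project('scene',[[.556,-.292,.094]])[0].astype(int)
# sole top-face plane
M=(abs(P[...,0]-.556)<.09)&(abs(P[...,1]+.292)<.11)&(P[...,2]>.087)&(P[...,2]<.11)
q=P[M]; A=np.c_[q[:,:2]-q[:,:2].mean(0),np.ones(len(q))]
for _ in range(3):
    k=np.linalg.lstsq(A,q[:,2],rcond=None)[0]; ok=abs(q[:,2]-A@k)<.002; q,A=q[ok],A[ok]
print('plane z,slopes',k.round(4),len(q))
plan([((.435,-.218,.085),down(np.radians(77.1)),8)])
E
```

```text
t 20.45 p [ 0.4344 -0.2183  0.1815] z [ 0.003 -0.001 -1.   ] y [ 0.211  0.977 -0.001] F [ 2.  -0.4  0.1] op 0.0652 g 0.0 q [-0.57 -0.17  1.85  0.    1.46 -1.93]
plane z,slopes [-0.0178  0.0087  0.0942] 637
slide [[0.0, 0.0, 0.048], [0.0, 0.0, 0.048], [0.0, 0.0, 0.048], [0.0, 0.0, 0.048], [0.0, 0.0, 0.049], [0.0, 0.001, 0.048], [-0.001, 0.0, 0.049], [0.0, 0.001, 0.048]] 
twist [[0.0, 0.0, 0.001], [0.0, 0.0, 0.002], [0.0, 0.001, 0.001], [0.0, 0.0, 0.002], [0.0, 0.001, 0.001], [0.0, 0.0, 0.002], [0.0, 0.001, 0.001], [-0.001, 0.0, 0.002]]
```

View pics/s6.png

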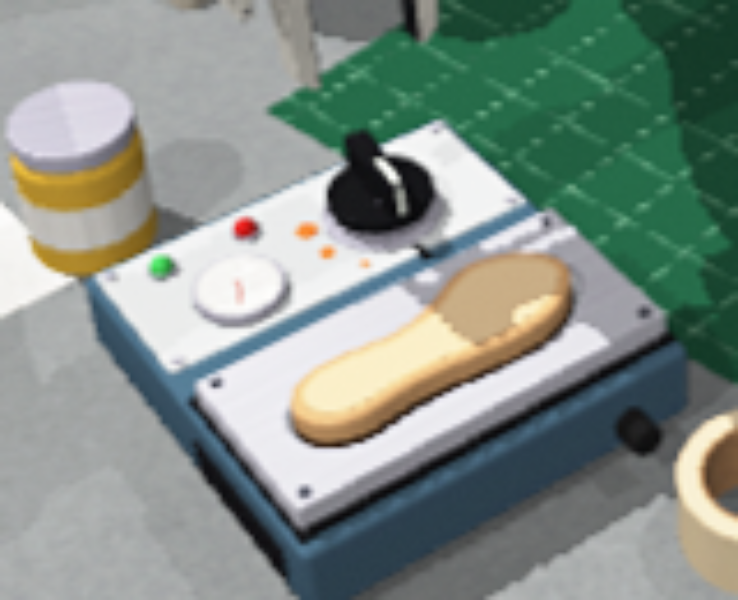

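The sole is seated flat, its top at 94 mm as it should be, and the knob is still at off. Now down onto the knob's bar.

Request:
play_rows(slide=[[0,0,0.055],[0,0,0.055],[0,0,0.055],[0,0,0.055],[0,0,0.055],[0,0,0.05],[0,0,0.035],[0,0,0.024]], twist=[[0,0,0.001],[0,0,0.002],[0,0,0.001],[0,0,0.002],[0,0,0.001],[0,0,0.002],[0,0,0.001],[0,0,0.002]])

```text
t: 21.25
tool_pos: [0.4346, -0.2186, 0.082]
orientation: [0.37, 3.119, 0.001]
force: [0.1, -0.5, 1.7]
opening: 0.065
gripper_force: 1.7
```

Request:
play_rows(slide=[[0,0,0],[0,0,0],[0,0,0],[0,0,0],[0,0,0],[0,0,0],[0,0,0],[0,0,0]], twist=[[0,0,0],[0,0,0],[0,0,0],[0,0,0],[0,0,0],[0,0,0],[0,0,0],[0,0,0]], fingers=1, force=45)

```text
t: 22.05
tool_pos: [0.4349, -0.2189, 0.0833]
orientation: [0.369, 3.118, -0.0]
force: [0.2, -0.6, 1.5]
opening: 0.0156
gripper_force: 44.1
```

```bash
python3 - <<'E'
from h import *
st(); print(robot.read_state()['wrist_torque'])
E
```

```text
t 22.05 p [ 0.4349 -0.2189  0.0833] z [ 0.002 -0.    -1.   ] y [ 0.234  0.972 -0.   ] F [ 0.2 -0.6  1.5] op 0.0156 g 44.10998582839966 q [-0.57 -0.07  1.95  0.    1.26 -1.91]
[-0.01491143  0.08954247 -0.01306255]
```

Request:
play_rows(slide=[[0,0,0.008],[0,0,0.008],[0,0,0.008],[0,0,0.006],[0,0,0.002],[0,0,0],[0,0,0],[0,0,0]], twist=[[0,0,0],[0,0,0],[0,0,0],[0,0,0],[0,0,0],[0,0,0],[0,0,0],[0,0,0]])

```text
t: 22.85
tool_pos: [0.4351, -0.219, 0.0765]
orientation: [0.369, 3.118, -0.001]
force: [-4.8, 3.3, 13.8]
opening: 0.0159
gripper_force: 44.1
```

```bash
python3 - <<'E'
from h import *
st(); print(robot.read_state()['wrist_torque'])
E
```

```text
t 22.85 p [ 0.4351 -0.219   0.0765] z [ 0.002 -0.001 -1.   ] y [ 0.233  0.972 -0.   ] F [-4.8  3.3 13.8] op 0.0159 g 44.11859750747681 q [-0.57 -0.06  1.95  0.    1.25 -1.91]
[ 0.54700196  1.07758693 -0.04224906]
```

Request:
play_rows(slide=[[0,0,0.006],[0,0,0.002],[0,0,0],[0,0,0],[0,0,0],[0,0,0],[0,0,0],[0,0,0]], twist=[[0,0,0],[0,0,0],[0,0,0.05],[0,0,0.1],[0,0,0.1],[0,0,0.1],[0,0,0.1],[0,0,0.05]])

```text
t: 23.65
tool_pos: [0.4356, -0.2187, 0.0751]
orientation: [1.169, 2.913, 0.001]
force: [-5.1, 6.8, 16.7]
opening: 0.0157
gripper_force: 44.7
```

```bash
python3 - <<'E'
from h import *
st(); print(robot.read_state()['wrist_torque'])
E
```

```text
t 23.65 p [ 0.4356 -0.2187  0.0751] z [ 0.003 -0.    -1.   ] y [0.691 0.723 0.002] F [-5.1  6.8 16.7] op 0.0157 g 44.69606101512909 q [-0.57 -0.06  1.95  0.    1.25 -1.38]
[1.096175  1.1231673 0.0529729]
```

Request:
play_rows(slide=[[0,0,0],[0,0,0],[0,0,0],[0,0,0],[0,0,0],[0,0,0],[0,0,0],[0,0,0]], twist=[[0,0,0.1],[0,0,0.12],[0,0,0.12],[0,0,0.12],[0,0,0.12],[0,0,0.1],[0,0,0.04],[0,0,0]])

```text
t: 24.45
tool_pos: [0.4362, -0.2184, 0.0751]
orientation: [2.156, 2.281, 0.004]
force: [-2.3, 7.0, 15.8]
opening: 0.0158
gripper_force: 44.7
```

```bash
python3 - <<'E'
from h import *
st(); print(robot.read_state()['wrist_torque'])
M=R.from_rotvec(robot.read_state()['orientation']).as_matrix(); print('yaw',np.degrees(np.arctan2(M[1,1],M[0,1])))
E
```

```text
t 24.45 p [ 0.4362 -0.2184  0.0751] z [ 0.004  0.    -1.   ] y [0.998 0.056 0.004] F [-2.3  7.  15.8] op 0.0158 g 44.678751826286316 q [-0.57 -0.06  1.95  0.    1.24 -0.63]
[ 1.17789082  0.58586045 -0.03537549]
yaw 3.2188441656061526
```

Request:
play_rows(slide=[[0,0,-0.01],[0,0,-0.01],[0,0,-0.01],[0,0,-0.004],[0,0,0],[0,0,0],[0,0,0],[0,0,0]], twist=[[0,0,0.005],[0,0,0.005],[0,0,0],[0,0,0],[0,0,0],[0,0,0],[0,0,0],[0,0,0]])

```text
t: 25.25
tool_pos: [0.4361, -0.2184, 0.0827]
orientation: [2.166, 2.271, 0.004]
force: [1.1, 4.6, 7.0]
opening: 0.0156
gripper_force: 44.7
```

Request:
play_rows(slide=[[0,0,0],[0,0,0],[0,0,0],[0,0,0],[0,0,0],[0,0,-0.02],[0,0,-0.06],[0,0,-0.1]], twist=[[0,0,0],[0,0,0],[0,0,0],[0,0,0],[0,0,0],[0,0,0],[0,0,0],[0,0,0]], fingers=-0.3)

```text
t: 26.05
tool_pos: [0.4329, -0.2178, 0.1249]
orientation: [-2.166, -2.27, 0.001]
force: [0.7, 0.1, 0.1]
opening: 0.0603
gripper_force: 0.0
```

Request:
play_rows(slide=[[0,-0.02,-0.1],[0,-0.04,-0.1],[0.06,-0.06,-0.06],[0.12,-0.06,0],[0.12,-0.06,0],[0.12,0,0],[0.12,0,0],[0.06,0,0]], twist=[[0,0,0],[0,0,0],[0,0,0],[0,0,0],[0,0,0],[0,0,0],[0,0,0],[0,0,0]])

```text
t: 26.85
tool_pos: [0.3669, -0.07, 0.1912]
orientation: [2.168, 2.273, 0.001]
force: [0.3, -0.1, 1.0]
opening: 0.0601
gripper_force: 0.0
```

```bash
python3 - <<'E'
from h import *
st()
im,d=shot('top'); im2,d2=shot('scene'); save('t7.png',np.hstack([cv2.resize(im[150:260,350:460],(400,400),interpolation=cv2.INTER_CUBIC),cv2.resize(im2[230:330,125:225],(400,400),interpolation=cv2.INTER_CUBIC)]))
P=cloud('top',d); M=(abs(P[...,0]-.435)<.05)&(abs(P[...,1]+.218)<.05)&(P[...,2]>.095)&(P[...,2]<.115)
q=P[M]; r=cv2.minAreaRect(q[:,:2].astype(np.float32)); print('bar',r,np.median(q[:,2]))
M&=(im.min(2)>120); w=P[M].mean(0); print('pointer px mean',w,'centre',q.mean(0)); v=w-q.mean(0)
x,y=v[:2]; print('cw angle', -(np.arctan2(y,x)-np.radians(-12.9)))
E
```

```text
t 26.85 p [ 0.3669 -0.07    0.1912] z [ 0.001  0.    -1.   ] y [0.999 0.048 0.001] F [ 0.3 -0.1  1. ] op 0.0601 g 0.0 q [-0.33 -0.52  2.1   0.    1.55 -0.37]
bar ((0.434874027967453, -0.21852433681488037), (0.01580507680773735, 0.060911014676094055), 0.2325155884027481) 0.10486027927842079
pointer px mean [ 0.43541729 -0.23560258  0.10449662] centre [ 0.43593309 -0.22102781  0.10469293]
cw angle 1.3810242354012794
```

View pics/t7.png

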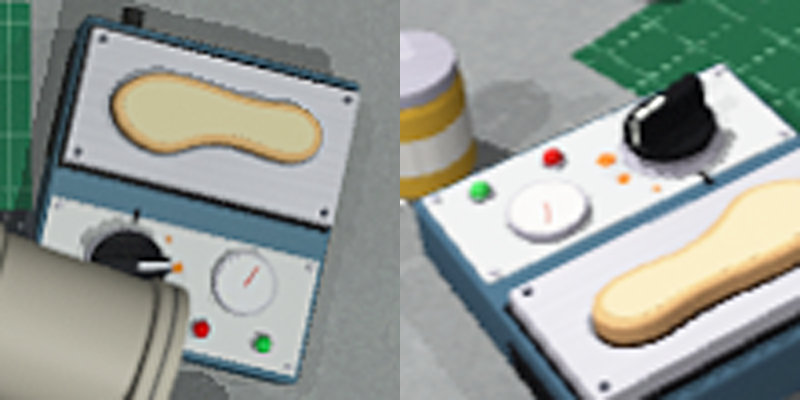

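The pointer, at left panel (150,267), points at the middle orange dot (178,267). The knob is out, the sole is seated, and the arm is clear.

```bash
python3 -c "
from plant import robot
print(robot.close_job())"
```

```text
the job is handed in; nothing more can be done
None
```

The tan sole is seated flat in the nest, tread down, the heat knob is back out with its pointer at the middle orange dot, and the job was handed in at about 27 s of the 64 s; the verdict was not reported back.

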